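# Charge the glaze mill jar with grinding rods

## Task

Charge the leaning glaze mill jar: take the two slim grinding rods from the rack and feed them, one at a time, end first through the jar's narrow neck so that each goes right through the neck and lies loose in the belly, pushing it on if it hangs in the neck. Leave the thick piece, which does not fit, in its place on the rack, and do not disturb the beaker, the cup and the dish on the table.

Things in the scene. Friction and masses are not known exactly. Their poses are not given: they have to be found in the camera images.
- jar: stoneware mill jar fixed in a wooden cradle, its axis rising 30 degrees from level towards the mouth. Origin at the outside centre of its bottom; own z along the axis out through the mouth, own x level. Belly 104 mm outside, 94 mm inside diameter, up to z = 132 mm; a conical shoulder narrows to the neck, z = 160 to 186 mm, 40 mm outside and 30 mm inside diameter
- jar_mouth (a point): centre of the jar's mouth in the plane of the rim, on the axis at z = 186 mm of the jar, 150 mm above the table; the lip here is slightly flared, 47 mm outside. The neck is unglazed and rough, the belly smooth: a rod let go in the neck mostly stays there, at times it slides in; once its tail is pushed level with the mouth it overbalances into the belly
- jar_neck_in (a point): point on the jar's axis where the neck ends and the shoulder begins (z = 160 mm of the jar), 26 mm inside the mouth
- rack: wooden rack, fixed: a batten 205 mm long along its own x and 16 mm wide, on a 60 mm wide 6 mm thick foot, with three V rests at x = -65, 0 and 65 mm, whose tops are 41 mm above the table; the pieces lie across it, along its own y. Origin at the centre of its underside
- rod_a: slim white porcelain grinding rod, 20 mm in diameter, 70 mm long over its rounded ends, about 60 g; origin at its centre, its length along its own y; lies at the start in one of the rack's three V rests, its axis 36 mm above the table, both ends overhanging the batten by about 27 mm; it may trade rests with the other pieces
- rod_b: like rod_a: slim white porcelain grinding rod, 20 mm in diameter, 70 mm long over its rounded ends, about 60 g; origin at its centre, its length along its own y; lies at the start in one of the rack's three V rests, its axis 36 mm above the table, both ends overhanging the batten by about 27 mm; it may trade rests with the other pieces
- rod_a_end1 (a point): tip of rod_a's rounded end at its own y = +35 mm
- rod_a_end2 (a point): tip of rod_a's rounded end at its own y = -35 mm
- rod_b_end1 (a point): tip of rod_b's rounded end at its own y = +35 mm
- rod_b_end2 (a point): tip of rod_b's rounded end at its own y = -35 mm
- stub: thick white porcelain piece, 34 mm in diameter, 70 mm long over its rounded ends, lying in one of the three V rests with its axis 46 mm above the table; too thick for the neck, stays where it is. Origin at its centre
- beaker: loose grey bisque beaker, 65 mm wide, 83 mm high, a bystander; origin at the centre of its underside
- cup: loose terracotta cup, 67 mm wide, 69 mm high, a bystander; origin at the centre of its underside
- dish: loose small white dish, 70 mm wide, 27 mm high, a bystander; origin at the centre of its underside
Things that resemble listed ones, but are neither listed nor needed, are in the scene too. What is shaped like the rod_a but green or pink is not meant.

How it is judged:
By the outcome, as a careful person would: the job done as asked, in the order asked, and still so for the second after the job is handed in, with the robot touching nothing.
It also fails if it takes over 67 s, if anything falls off the work surface, if the arm or the gripper's body presses on something with over 40 N, if the wrist force passes 120 N, or if a joint passes its speed limit or range.

## Robot

A 6-joint arm with a two-finger parallel gripper is mounted at the origin on a cart in front of the work surface, level with it; the furniture and walls round the work are solid. World frame = base frame: x ahead of the robot, y to its left, z up, the work surface at z = 0. Lengths are in m, angles in rad, forces in N, time in s.
With the tool pointing down it reaches from about 0.375 to 0.9 m from the base axis. Payload 3.1 kg.
Tool frame: the origin (TCP) lies on the centre line of the jaws, within the pads' length; the fingertips stand robot.tcp_to_tips ahead of it and the grasp point (between the pads) lies 3 mm ahead of it (robot.tcp_to_tips is the distance from the TCP to the fingertips, in m); z points along the fingers, y is the line along which they close (so a half turn about z gives the same grasp; the last joint's range is limited). The gripper opens to 87 mm and grips with 3 to 60 N. Pads are 19 mm wide; open, the fingers measure 117 mm over their backs; the gripper's body (75 mm by 190 mm) begins 51 mm behind the grasp point.
Start: joints at [-1.454, 0.527, 1.433, -0, 1.181, -0.178], TCP at [0.182, -0.598, 0.245] pointing down, gripper open.
Joint ranges: [-3.08, 3.08], [-0.75, 2.2], [0.22, 2.44], [-1.43, 4.57], [0, 2.65], [-2.85, 2.85]. Speed limits (rad/s): [2.79, 2.79, 3.14, 3.14, 3.14, 3.14].

## Interface

Orientations are given as a unit quaternion [x, y, z, w].
In Python, from rig import robot gives the robot as it stands. The module is installed in compiled form; this text tells all that it offers.
- The arm moves only by the shell command python3 -m jog 'ROWS' [FORCE]. ROWS is JSON, one flat list of numbers, 5 for each row, row after row: the finger opening in m, from 0 to 0.087, then the shift along the tool's x, y, z in m, then the turn about the tool's z in units of 10 degrees (1.0 is 10 degrees). In form: [claw, x, y, z, roll, claw, x, y, z, roll, ...]. A call has 1 to 20 rows; each row shifts and turns the commanded pose from where the row before left it, along the tool's axes as they then stand; what a row does not reach is not made up. A row lasts 1/8 s, in which the tool goes at most 62.5 mm and 10.7 degrees, less where a joint would pass 70% of its speed; a pose out of reach is approached as far as the arm can. A call with a gripper value outside its range is refused whole. The fingers move at their own pace and stop on an object; FORCE is the grip in N (left out, the last holds). Time passes only in rows, so rows that do not move let the fingers close. It gives the time, the measured TCP pose, the force, the opening and the grip force at its end, in the units of the state.
- robot.get_obs(): the state, without advancing time (a new reading comes with each control period).
- robot.camera(name): name is "scene" or "top" or "wrist"; returns the picture (480x640x3 uint8, blue, green, red); there is no depth.
- robot.camera_model(name): a dict with "fx", "fy", "cx", "cy" (pixels), "R" (3x3) and "t" (3): a world point X has camera coordinates R X + t; the wrist camera has in their place "tool_from_camera" (4x4, takes a point from camera to tool coordinates, whose origin is the TCP and whose axes are the flange's). Camera axes: x right, y down, z forward; pixel columns grow to the right and rows downward; lengths in m; the calibration is good to about 2 mm. The wrist camera is an equidistant fisheye: a pixel r from the principal point sees the ray r / f radians off the axis. A picture is of the moment at which its call begins: read the wrist's pose just before it. camera_model takes no time and is no camera call.
- robot.hand_in(): hands the job in; it is judged then, once.
Trained networks look in the newest picture that a camera, given by its name, has taken for a name from the list of things; names that differ only in an ending like _2 or _b are one class to them, and where a whole thing is asked for, a point or a joint stands for the part that bears it (a point fixed in the world has none). Each returns a list of dicts, best first, with "conf" (0 to 1); they miss things now and then, are a little off and sometimes report something else, mostly with a low value. They report only what shows in the picture. A call takes as long as a camera call. They do not tell look-alikes from the thing itself.
- robot.look_for(camera, label): "extent" ([centre column, centre row, width, height] in pixels, round what is visible of it).
- robot.outline_of(camera, label): "region" (480x640 bool, what is visible of it) and "extent" ([centre column, centre row, width, height] in pixels, round what is visible of it).
The state is a dict: "time": time; "q": joint angles; "joint_velocities": joint speeds; "joint_torque": joint torques, N m; "position": TCP position; "tool_rot": TCP orientation; "ft_force": force on the tool from outside, world axes, zero at the start; "moment": the same for the moment, N m; "grip_width": finger opening in m; "grip_force": force on a finger pad.
Only numpy, scipy, OpenCV 4.12 (cv2) and the standard library are available. Lean on these libraries where they do the work, as an engineer would, in place of code of your own. Each camera call takes 0.05 s, during which the arm holds its last target. There are 200 camera calls.

## Working session

There is one attempt and no reset: what is moved stays moved. The work goes in short steps, Python scripts to look and compute and a shell command to move; the robot and the scene stay as the last step left them, time stands still between calls to the robot, and variables do not carry over. Pictures are saved under pics/ and viewed, at most 10 in all, crops included, and the job is handed in when it is done.

```bash
mkdir -p pics
cat > h.py <<'E'
import numpy as np, cv2
from rig import robot
from scipy.spatial.transform import Rotation as Rt
def ray(name,u,v):
    m=robot.camera_model(name); R=np.array(m["R"]);t=np.array(m["t"])
    d=R.T@np.array([(u-m["cx"])/m["fx"],(v-m["cy"])/m["fy"],1]); return -R.T@t,d
def onz(name,u,v,z):
    c,d=ray(name,u,v); return c+d*(z-c[2])/d[2]
def tri(p):
    A=np.zeros((3,3));b=np.zeros(3)
    for n,u,v in p:
        c,d=ray(n,u,v); d=d/np.linalg.norm(d);P=np.eye(3)-np.outer(d,d);A+=P;b+=P@c
    return np.linalg.solve(A,b)
def proj(name,X):
    m=robot.camera_model(name); c=np.array(m["R"])@X+np.array(m["t"]); return m["fx"]*c[0]/c[2]+m["cx"],m["fy"]*c[1]/c[2]+m["cy"]
def wray(u,v,o):
    m=robot.camera_model("wrist");T=np.array(m["tool_from_camera"])
    a=(u-m["cx"])/m["fx"];b=(v-m["cy"])/m["fy"];r=np.hypot(a,b)
    d=np.array([np.sin(r)*a/r,np.sin(r)*b/r,np.cos(r)]) if r>0 else np.array([0,0,1.])
    R=Rt.from_quat(o["tool_rot"]).as_matrix()
    return R@T[:3,3]+o["position"],R@T[:3,:3]@d
def wproj(X,o):
    m=robot.camera_model("wrist");T=np.array(m["tool_from_camera"])
    R=Rt.from_quat(o["tool_rot"]).as_matrix()
    c=T[:3,:3].T@(R.T@(np.array(X)-o["position"])-T[:3,3]); th=np.arctan2(np.hypot(c[0],c[1]),c[2]);k=th/np.hypot(c[0],c[1])
    return m["fx"]*c[0]*k+m["cx"],m["fy"]*c[1]*k+m["cy"]
E
python3 - <<'E'
from h import *
for n in ("scene","top"):
    cv2.imwrite(f"pics/{n}0.png",robot.camera(n))
    for l in ("jar","jar_mouth","rack","rod_a","stub","rod_a_end1"):
        print(n,l,[(np.round(d["extent"]).tolist(),round(d["conf"],2)) for d in robot.look_for(n,l)][:6])
    m=robot.camera_model(n);print(np.round(-np.array(m["R"]).T@m["t"],3),m["fx"])
o=robot.get_obs();print(o,robot.tcp_to_tips);print(np.round(robot.camera_model("wrist")["tool_from_camera"],3))
E
```

```text
scene jar [([372.0, 232.0, 68.0, 52.0], 0.95)]
scene jar_mouth [([372.0, 232.0, 65.0, 52.0], 0.79), ([240.0, 248.0, 28.0, 40.0], 0.21)]
scene rack [([278.0, 349.0, 101.0, 52.0], 0.69), ([239.0, 248.0, 27.0, 35.0], 0.44), ([303.0, 347.0, 23.0, 29.0], 0.15)]
scene rod_a [([244.0, 396.0, 21.0, 34.0], 0.88), ([340.0, 328.0, 34.0, 11.0], 0.82), ([212.0, 367.0, 26.0, 24.0], 0.78), ([275.0, 333.0, 17.0, 26.0], 0.67)]
scene stub [([249.0, 318.0, 27.0, 37.0], 0.76)]
scene rod_a_end1 [([244.0, 397.0, 16.0, 32.0], 0.89), ([215.0, 365.0, 31.0, 23.0], 0.73), ([274.0, 335.0, 23.0, 27.0], 0.71), ([339.0, 328.0, 33.0, 15.0], 0.66)]
[-0.069  0.723  1.033] 617.2377866105659
top jar [([368.0, 268.0, 72.0, 47.0], 0.59), ([252.0, 280.0, 28.0, 10.0], 0.2)]
top jar_mouth [([365.0, 270.0, 70.0, 45.0], 0.73), ([253.0, 282.0, 26.0, 14.0], 0.23)]
top rack [([252.0, 280.0, 39.0, 78.0], 0.61)]
top rod_a [([253.0, 282.0, 26.0, 12.0], 0.72), ([296.0, 303.0, 13.0, 27.0], 0.61), ([204.0, 302.0, 20.0, 24.0], 0.55), ([259.0, 306.0, 24.0, 11.0], 0.47)]
top stub []
top rod_a_end1 [([204.0, 300.0, 12.0, 23.0], 0.74), ([2
[... 313 characters left out ...]
 'joint_velocities': array([ 0.0001955 , -0.00101869,  0.001378  ,  0.00142888, -0.00206862,
        0.00054779]), 'joint_torque': array([-1.01364134e-03, -4.39860642e+01, -1.76950371e+01,  6.33745012e-02,
        5.04024967e-02, -7.94412323e-07]), 'position': array([ 0.18220614, -0.5978508 ,  0.24460378]), 'tool_rot': array([ 9.89083826e-01,  1.47353935e-01, -1.10428104e-06,  5.86364507e-05]), 'ft_force': array([-0.03192412,  0.35111139,  0.56247708]), 'moment': array([ 0.03120734, -0.00555915, -0.05631874]), 'grip_force': 0.0, 'grip_width': 0.08721597412366053} 0.022
[[ 0.001 -0.959 -0.283  0.079]
 [ 1.     0.001  0.    -0.001]
 [-0.    -0.283  0.959 -0.14 ]
 [ 0.     0.     0.     1.   ]]
```

View pics/scene0.png

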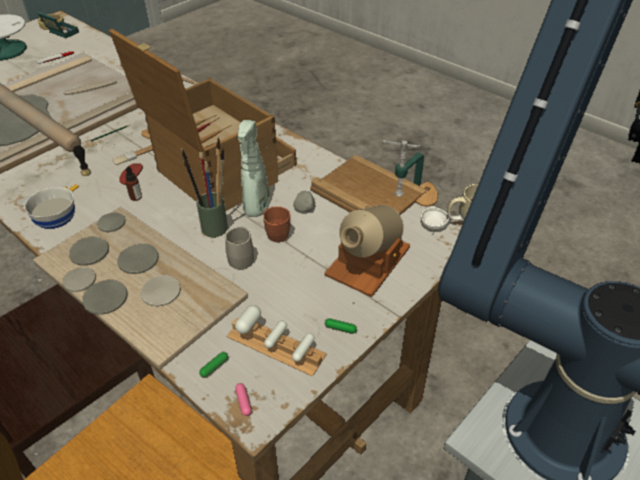

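View pics/top0.png

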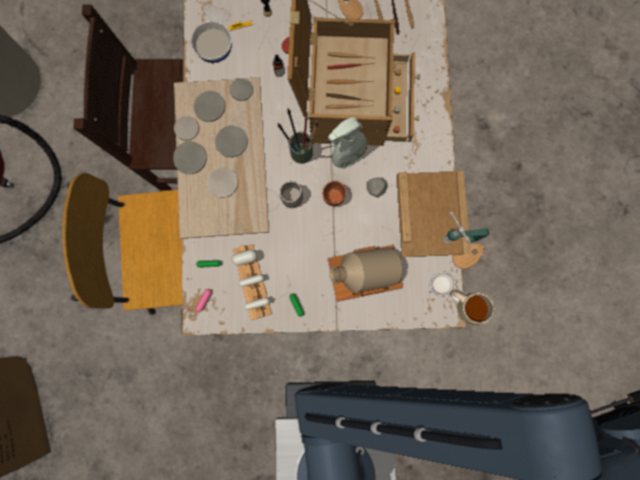

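The scene view shows the rack with stub (249,318) and rods at (275,333) and (303,347), with the jar at (372,232) and its mouth near (352,237). In the top view the stub is at (245,257), the rods are at (252,281) and (257,303), and the jar mouth is near (339,273), facing +y.

Run:
```python
from h import *
for n,u,v,z in [("top",252,281,.036),("top",257.5,303,.036),("top",245,257,.046),("scene",275.5,334,.036),("scene",303,347,.036),("scene",249,318,.046),("top",338,273,.15),("scene",352,237,.15),("top",208,264,.01),("top",296,304,.01),("top",204,300,.01)]:
    print(n,u,v,np.round(onz(n,u,v,z),4))
def crop(n,x,y,w,h,k):
    return cv2.resize(cv2.imread(f"pics/{n}0.png")[y:y+h,x:x+w],None,fx=k,fy=k,interpolation=cv2.INTER_CUBIC)
a=crop("scene",225,190,200,180,4)[:, :]; cv2.imwrite("pics/cs.png",cv2.resize(a,(660,594)))
cv2.imwrite("pics/ct.png",crop("top",225,230,200,100,4))
```

```text
top 252 281 [0.522  0.2143 0.036 ]
top 257.5 303 [0.4618 0.2    0.036 ]
top 245 257 [0.5873 0.2313 0.046 ]
scene 275.5 334 [0.5247 0.2159 0.036 ]
scene 303 347 [0.4616 0.2016 0.036 ]
scene 249 318 [0.5881 0.2291 0.046 ]
top 338 273 [ 0.5269 -0.0178  0.15  ]
scene 352 237 [ 0.5203 -0.0113  0.15  ]
top 208 264 [0.5751 0.34   0.01  ]
top 296 304 [0.457  0.0969 0.01  ]
top 204 300 [0.4753 0.3511 0.01  ]
```

View pics/ct.png

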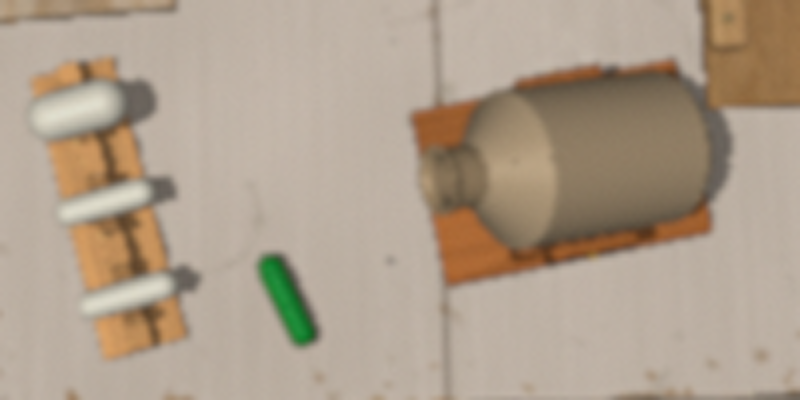

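```bash
python3 -m jog '[0.087,0.045,-0.037,0,0, 0.087,0.045,-0.037,0,0, 0.087,0.045,-0.037,0,0, 0.087,0.045,-0.037,0,0, 0.087,0.045,-0.037,0,0, 0.087,0.045,-0.037,0,0, 0.087,0.045,-0.037,0,0, 0.087,0.045,-0.037,0,0, 0.06,0.018,-0.051,0,0, 0.06,0.018,-0.051,0,0, 0.06,0.018,-0.051,0,0, 0.06,0.018,-0.051,0,0, 0.06,0.018,-0.051,0,0, 0.06,0.018,-0.051,0,0, 0.05,0.018,-0.051,0,0, 0.05,0.018,-0.051,0,0]' 20 && python3 -m jog '[0.04,0,0,0.01,-0.95,0.04,0,0,0.01,-0.95,0.04,0,0,0.01,-0.95,0.04,0,0,0.01,-0.95,0.04,0,0,0.01,-0.95,0.04,0,0,0.01,-0.95,0.04,0,0,0.01,-0.95,0.04,0,0,0.01,-0.95,0.04,0,0,0.01,-0.95,0.04,0,0,0,0]'
python3 - <<'E'
from h import *
o=robot.get_obs();im=robot.camera("wrist");cv2.imwrite("pics/w1.png",im)
print(o["position"],o["tool_rot"],o["time"],o["q"])
R=Rt.from_quat(o["tool_rot"]).as_matrix();print(R[:,0])
for d in robot.outline_of("wrist","rod_a"):
    e=d["extent"];m=np.argwhere(d["region"])[:,::-1].astype(float)
    c,r=wray(*m.mean(0),o);z=.036;X=c+r*(z-c[2])/r[2]
    rect=cv2.fitEllipse(m.astype(np.float32)) if len(m)>20 else None
    P=[]
    for p in m:
        c,r=wray(*p,o);P.append((c+r*(z-c[2])/r[2])[:2])
    P=np.array(P);mu=P.mean(0);w,V=np.linalg.eigh(np.cov(P.T));v=V[:,1]*np.sign(V[1,1]);s=(P-mu)@v
    mid=mu+v*(s.max()+s.min())/2
    print(round(d["conf"],2),np.round(e),"mean",np.round(mu,4),"mid",np.round(mid,4),"dir",np.round(np.degrees(np.arctan2(v[1],v[0])),1),"len",np.ptp(s).round(3), im[m[:,1].astype(int),m[:,0].astype(int)].mean(0).round())
E
```

```text
time: 2.7
position: [0.4592, 0.2244, 0.2449]
tool_rot: [0.989, 0.147, 0.001, 0.0]
ft_force: [0.9, -0.5, -0.1]
grip_width: 0.0521
grip_force: 0.0
time: 3.95
position: [0.4587, 0.2224, 0.1541]
tool_rot: [0.627, 0.779, -0.001, -0.0]
ft_force: [0.6, -1.0, 0.6]
grip_width: 0.0403
grip_force: 0.0
[0.45874939 0.22241029 0.15409164] [ 6.27064549e-01  7.78966966e-01 -5.63242960e-04 -4.46931508e-04] 3.95 [2.31939622e-01 5.11021631e-01 1.80521085e+00 1.89299774e-05
 8.26798151e-01 1.66890450e-02]
[-2.13579703e-01  9.76925642e-01 -1.00896248e-05]
0.95 [402. 270.  26.  91.] mean [0.5239 0.2188] mid [0.5245 0.2166] dir 105.1 len 0.071 [140. 153. 155.]Traceback (most recent call last):
  File "<stdin>", line 11, in <module>
  File "h.py", line 17, in wray
    m=robot.camera_model("wrist");T=np.array(m["tool_from_camera"])
ValueError: time passes only in moves, steps and waits
```

View pics/w1.png

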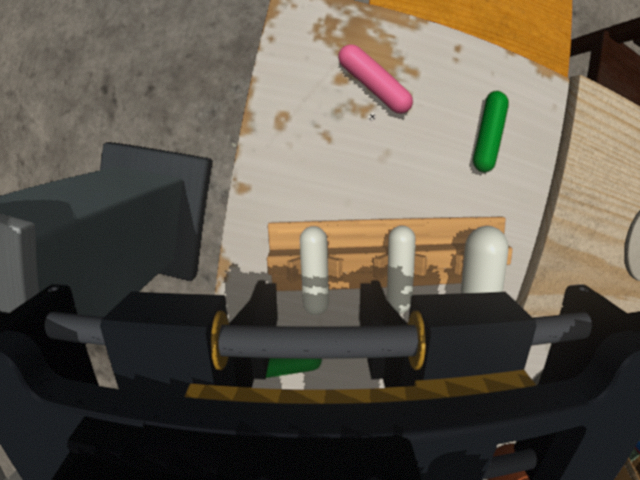

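The near rod is centred between the fingers at (314,268), with its outer end at (314,227) and inner end at (314,312). The middle rod runs along column 402, and the stub is at right (486,260).

```bash
sed -i 's/^from rig import robot/from rig import robot\nimport functools\nM=functools.lru_cache(None)(robot.camera_model)/; s/m=robot.camera_model(/m=M(/' h.py
python3 - <<'E'
from h import *
o=robot.get_obs();R=Rt.from_quat(o["tool_rot"]).as_matrix()
for u,v in [(314,228),(314,270),(314,311),(402,228),(402,270)]:
    c,r=wray(u,v,o);X=c+r*(.036-c[2])/r[2];print(np.round(X,4),"tool",np.round(R.T@(X-o["position"]),4))
E
```

```text
[0.4547 0.2349 0.036 ] tool [ 0.013  -0.0021  0.1188]
[0.4615 0.2034 0.036 ] tool [-0.0192 -0.0021  0.1188]
[0.4687 0.1699 0.036 ] tool [-0.0535 -0.0022  0.1188]
[0.5174 0.2488 0.036 ] tool [0.0133 0.0622 0.1189]
[0.5266 0.2172 0.036 ] tool [-0.0196  0.0645  0.1189]
```

```bash
python3 -m jog '[0.04,0.001,-0.002,0.03,0, 0.04,0,0,0.03,0, 0.04,0,0,0.03,0, 0.04,0,0,0.02,0, 0.04,0,0,0,0, 0.015,0,0,0,0, 0.015,0,0,0,0, 0.015,0,0,0,0, 0.015,0,0,0,0]' 5; python3 -m jog '[0.015,0,0,-0.01,0, 0.015,0,0,-0.03,0, 0.015,0,0,-0.05,0, 0.015,0,0,-0.05,0, 0.015,0,0,0,0]'
python3 - <<'E'
from h import *
im=robot.camera("wrist");cv2.imwrite("pics/w2.png",im)
E
```

```text
time: 5.18
position: [0.456, 0.2231, 0.045]
tool_rot: [0.626, 0.78, -0.0, -0.001]
ft_force: [-3.3, 1.4, 3.2]
grip_width: 0.0194
grip_force: 5.0
time: 5.8
position: [0.4604, 0.2238, 0.189]
tool_rot: [0.626, 0.78, 0.005, 0.004]
ft_force: [0.7, -0.4, -0.3]
grip_width: 0.0195
grip_force: 5.0
```

View pics/w2.png

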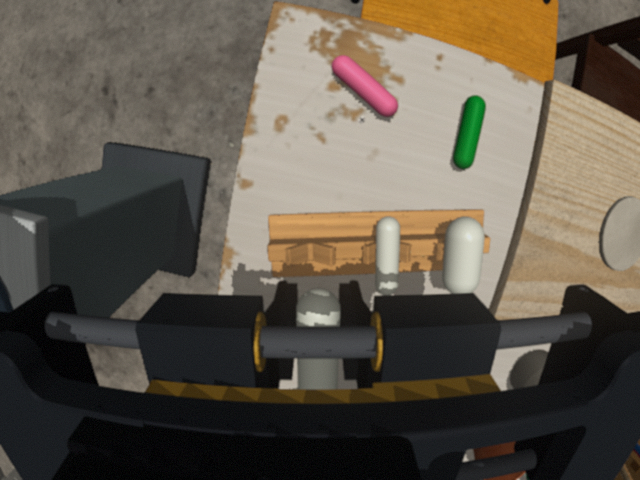

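Run:
```python
from h import *
o=robot.get_obs();R=Rt.from_quat(o["tool_rot"]).as_matrix()
a=np.linspace(0,np.pi,60)
for th in (0,10,20,30,40,60):
    t=np.radians(th);ax=np.array([np.cos(t),0,-np.sin(t)]);up=np.array([-np.sin(t),0,-np.cos(t)])
    g=np.array([0,0,.009]);v=[]
    for s in np.linspace(-.06,.014,80):
        rr=.010 if s<.005 else np.sqrt(max(0,1-((s-.005)/.01)**2))*.01
        for b in np.linspace(0,2*np.pi,25):
            X=g+ax*s+rr*(np.cos(b)*up+np.sin(b)*np.array([0,1,0]));v.append(wproj(R@X+o["position"],o))
    v=np.array(v);i=v[:,1].argmin();j=v[:,1].argmax();print(th,v[i].round(1),v[j].round(1))
im=robot.camera("scene")
X=R@np.array([0,0,.009])+o["position"];p=proj("scene",X);print(p)
u,v=map(int,p);c=im[v-40:v+40,u-50:u+50];cv2.imwrite("pics/s2.png",cv2.resize(c,None,fx=6,fy=6,interpolation=cv2.INTER_CUBIC))
for th in (0,30,60):
    t=np.radians(th);ax=np.array([np.cos(t),0,-np.sin(t)]);print(th,[np.round(np.array(proj("scene",R@(np.array([0,0,.009])+ax*s)+o["position"]))-[u-50,v-40],1)*6 for s in(-.055,.014)])
```

```text
0 [316.4 284.5] [316.4 427.2]
10 [316.4 285.4] [316.4 414.6]
20 [316.4 286.6] [316.5 400.7]
30 [316.4 288.1] [316.5 385.6]
40 [316.4 289.7] [316.6 369.7]
60 [316.4 293.5] [316.3 338.9]
(np.float64(294.04519042164253), np.float64(307.30789418186725))
0 [array([394.2, 123.6]), array([275.4, 273. ])]
30 [array([382.8, 198. ]), array([277.8, 253.8])]
60 [array([350.4, 282. ]), array([286.8, 231. ])]
```

View pics/s2.png

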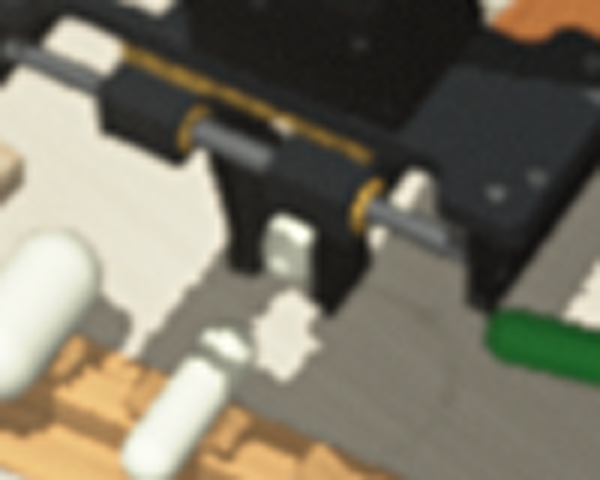

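```bash
python3 -m jog '[0.015,-0.042,0.005,-0.004,0.9, 0.015,-0.042,0.011,-0.004,0.9, 0.015,-0.042,0.02,-0.004,0.9, 0.015,0,0,0,0.9, 0.015,0,0,0,0.9, 0.015,0,0,0,0.9,0.015,0,0,0,0]'
python3 - <<'E'
from h import *
o=robot.get_obs();R=Rt.from_quat(o["tool_rot"]).as_matrix()
im=robot.camera("scene")
X=R@np.array([0,0,.009])+o["position"];p=proj("scene",X);print(p,R[:,0])
u,v=map(int,p);c=im[v-50:v+50,u-50:u+80];cv2.imwrite("pics/s3.png",cv2.resize(c,None,fx=6,fy=6,interpolation=cv2.INTER_CUBIC))
for th in (0,15,30,45,60):
    t=np.radians(th);ax=np.array([np.cos(t),0,-np.sin(t)]);print(th,[(np.array(proj("scene",R@(np.array([0,0,.009])+ax*s)+o["position"]))-[u-50,v-50]).round(1)*6 for s in(-.055,.014)])
E
```

```text
time: 6.78
position: [0.4992, 0.098, 0.1949]
tool_rot: [0.912, 0.411, -0.002, -0.001]
ft_force: [0.5, 0.8, -1.1]
grip_width: 0.0197
grip_force: 5.0
(np.float64(324.2401581010616), np.float64(257.05957193044)) [ 0.6621322   0.74938323 -0.00239287]
0 [array([470.4, 287.4]), array([258. , 303.6])]
15 [array([463.8, 318.6]), array([259.8, 295.8])]
30 [array([445.8, 348.6]), array([264., 288.])]
45 [array([418.8, 375. ]), array([270.6, 280.8])]
60 [array([384., 396.]), array([279.6, 275.4])]
```

View pics/s3.png

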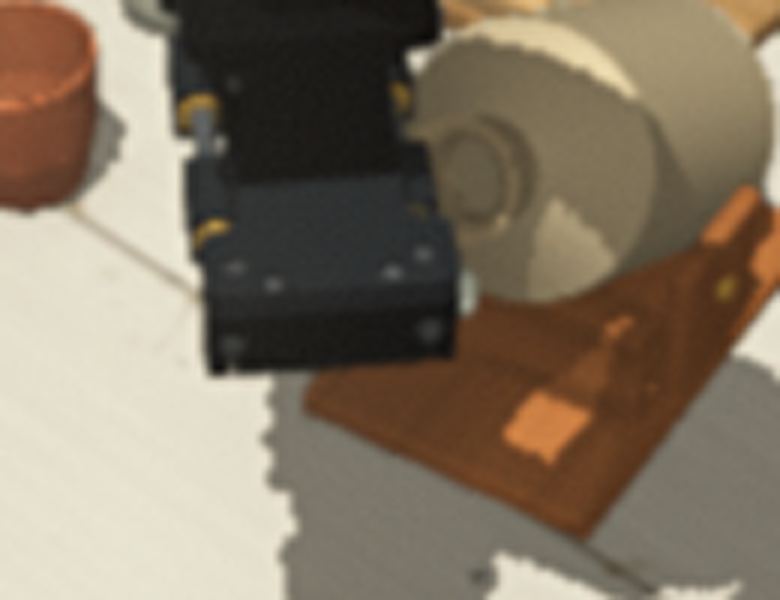

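The rod tip shows at (470,290), right where a level rod would project, so the rod has not pivoted. The mouth hole is centred at about (472,175) in the crop. I'll use the mouth's sloping ceiling to tilt the rod. First I back off and fit the jar's silhouette.

```bash
python3 -m jog '[0.015,0,0,0,-1, 0.015,0,0,0,-1, 0.015,0,0,0,-1, 0.015,0.02,0,0,-1, 0.015,0.035,0,0,-1, 0.015,0.05,0,0,-0.2,0.015,0,0,0,0]'
cat > fit.py <<'E'
from h import *
from scipy.optimize import minimize
reg={}
for n in ("top","scene"):
    robot.camera(n); d=robot.outline_of(n,"jar"); print(n,[(x["conf"],np.round(x["extent"])) for x in d][:3]); reg[n]=d[0]["region"]
prof=[(0,.050),(.004,.052),(.132,.052),(.160,.020),(.180,.020),(.186,.0235)]
b=np.linspace(0,2*np.pi,48,endpoint=False)
def pts(p):
    C=np.array([p[0],p[1],.15]);y=p[2]
    ax=np.array([np.cos(y)*.866,np.sin(y)*.866,.5]);e1=np.array([-np.sin(y),np.cos(y),0]);e2=np.cross(ax,e1)
    return [C+ax*(z-.186)+np.outer(np.cos(b),e1*r)+np.outer(np.sin(b),e2*r) for z,r in prof]
S=4
def sil(n,p):
    m=M(n);im=np.zeros((480*S,640*S),np.uint8);R=np.array(m["R"]);t=np.array(m["t"]);q=[]
    for P in pts(p):
        c=P@R.T+t;q.append(np.c_[m["fx"]*c[:,0]/c[:,2]+m["cx"]+.5,m["fy"]*c[:,1]/c[:,2]+m["cy"]+.5]*S)
    for a,c in zip(q,q[1:]): cv2.fillConvexPoly(im,cv2.convexHull(np.r_[a,c].astype(np.int32)),1)
    return cv2.resize(im.astype(np.float32),(640,480),interpolation=cv2.INTER_AREA)
def cost(p,ns):
    return sum(np.abs(sil(n,p)-reg[n]).sum() for n in ns)
for ns in (("top",),("scene",),("top","scene")):
    best=minimize(cost,[.522,-.015,1.76],args=(ns,),method="Nelder-Mead",options=dict(initial_simplex=[[.522,-.015,1.76],[.532,-.015,1.76],[.522,-.005,1.76],[.522,-.015,1.86]],xatol=2e-4,fatol=.5))
    print(ns,np.round(best.x,4),np.degrees(best.x[2]).round(1),best.fun,[int(reg[n].sum()) for n in ns])
o=robot.get_obs();print(o["position"],o["time"]);R=Rt.from_quat(o["tool_rot"]).as_matrix();print(np.degrees(np.arctan2(R[1,0],R[0,0])))
print(tri([("top",334.3,274.5),("scene",352.5,236.2)]))
g=lambda u,v:onz("top",225+u/4,230+v/4,.012)
for A,B in (((415,112),(675,62)),((447,285),(710,230)),((447,285),(415,112))): d=g(*A)-g(*B);print("cradle",np.degrees(np.arctan2(d[1],d[0])))
E
python3 fit.py
```

```text
time: 7.7
position: [0.4966, 0.2048, 0.1958]
tool_rot: [0.637, 0.771, -0.0, -0.001]
ft_force: [-0.7, -0.2, -1.4]
grip_width: 0.0198
grip_force: 5.0
top [(0.83, array([368., 269.,  73.,  48.])), (0.41, array([442., 286.,  28.,  23.]))]
scene [(0.85, array([373., 230.,  64.,  51.]))]
('top',) [ 0.5237 -0.0048  1.7348] 99.4 105.8125 [2433]
('scene',) [ 0.5205 -0.0096  1.8018] 103.2 106.375 [2497]
('top', 'scene') [ 0.5213 -0.0073  1.7735] 101.6 282.5625 [2433, 2497]
[0.49777535 0.20132341 0.19616707] 7.9
100.45245652066771
[ 0.52101978 -0.00971611  0.15333232]
cradle 99.27157570569373
cradle 100.09695784798116
cradle -171.34720280148585
```

```bash
python3 -m jog '[0.015,-0.035,-0.005,0,0, 0.015,-0.05,-0.005,0.015,0, 0.015,-0.05,-0.005,0.022,0, 0.015,0,0,0,0, 0.015,0,0,0,0]'; python3 -m jog '[0.015,-0.01,0,0,0, 0.015,-0.01,0,0,0, 0.015,0,0,0,0]';python3 -m jog '[0.015,-0.008,0,0,0, 0.015,0,0,0,0]'
python3 - <<'E'
from h import *
o=robot.get_obs();print(o["position"],o["ft_force"],o["moment"])
R=Rt.from_quat(o["tool_rot"]).as_matrix();print(R.T@(np.array([.5213,-.008,.15])-o["position"]))
im=robot.camera("scene");cv2.imwrite("pics/s4.png",cv2.resize(im[180:290,280:430],None,fx=5,fy=5,interpolation=cv2.INTER_CUBIC))
E
```

```text
time: 8.52
position: [0.5076, 0.0659, 0.1596]
tool_rot: [0.641, 0.768, 0.0, -0.0]
ft_force: [-0.1, -0.1, 0.5]
grip_width: 0.0195
grip_force: 5.0
time: 8.9
position: [0.5117, 0.0467, 0.1599]
tool_rot: [0.64, 0.769, 0.0, 0.0]
ft_force: [-0.7, -0.1, -0.6]
grip_width: 0.0199
grip_force: 5.0
time: 9.15
position: [0.5129, 0.0388, 0.1596]
tool_rot: [0.64, 0.768, 0.0, 0.0]
ft_force: [-0.3, 0.6, -0.2]
grip_width: 0.0197
grip_force: 5.0
[0.51287599 0.03880457 0.15962478] [-0.3294186   0.56106413 -0.22976052] [ 0.0222306  -0.08381447  0.02658571]
[-0.04755448 -0.0001901   0.00963348]
```

View pics/s4.png

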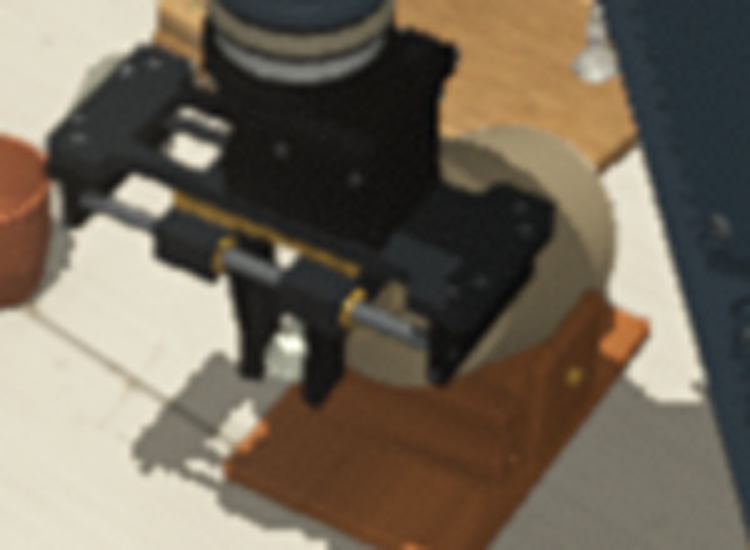

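The gripper hides the rod tip (rod tail at (290,352) in the crop), and the force readings are clean with the tip about 8 mm inside the mouth. I'll advance with a gentle rise.

```bash
python3 -m jog '[0.015,-0.005,0,0,0, 0.015,0,0,0,0]';python3 -m jog '[0.015,-0.004,0,-0.002,0,0.015,0,0,0,0]';python3 -m jog '[0.015,-0.004,0,-0.002,0,0.015,0,0,0,0]';python3 -m jog '[0.015,-0.004,0,-0.002,0,0.015,0,0,0,0]'
```

```text
time: 9.45
position: [0.5137, 0.0339, 0.1595]
tool_rot: [0.64, 0.768, 0.0, 0.0]
ft_force: [-0.1, -0.5, -0.2]
grip_width: 0.0198
grip_force: 5.0
time: 9.7
position: [0.5146, 0.03, 0.1617]
tool_rot: [0.64, 0.768, 0.0, 0.0]
ft_force: [-0.1, 0.2, -1.0]
grip_width: 0.0198
grip_force: 5.0
time: 9.95
position: [0.5153, 0.026, 0.1637]
tool_rot: [0.64, 0.768, 0.0, 0.0]
ft_force: [-0.1, -0.3, -1.6]
grip_width: 0.0196
grip_force: 5.0
time: 10.2
position: [0.516, 0.022, 0.1657]
tool_rot: [0.64, 0.768, 0.0, 0.0]
ft_force: [0.0, -0.2, -1.6]
grip_width: 0.0199
grip_force: 5.0
```

```bash
python3 -m jog '[0.015,-0.003,0,-0.003,0,0.015,-0.003,0,-0.002,0,0.015,0,0,0,0]';python3 -m jog '[0.015,-0.004,0,0,0,0.015,0,0,0,0]';python3 -m jog '[0.015,-0.004,0,0,0,0.015,0,0,0,0]'
```

```text
time: 10.58
position: [0.5171, 0.0162, 0.1708]
tool_rot: [0.64, 0.768, 0.0, 0.0]
ft_force: [0.0, 0.8, 0.0]
grip_width: 0.0194
grip_force: 5.0
time: 10.82
position: [0.5176, 0.0122, 0.1705]
tool_rot: [0.64, 0.768, -0.0, 0.0]
ft_force: [0.8, 0.2, -1.2]
grip_width: 0.0194
grip_force: 5.0
time: 11.08
position: [0.5183, 0.0083, 0.1705]
tool_rot: [0.64, 0.768, -0.0, 0.0]
ft_force: [-0.1, -0.0, -1.2]
grip_width: 0.0197
grip_force: 5.0
```

```bash
python3 -m jog '[0.034,0,0,0,0,0.034,0,0,0,0,0.034,0,0,-0.02,0,0.034,0,0,-0.03,0,0.034,0.025,0,0,0,0,0.025,0,0,1,0,0,0,0,1,0,0,0,0,1,0,0,0,0,1,0,0,0,0,1,0,0,0,0,1,0,0,0,0,1,0,0,0,0,1,0,0,0,0,1,0,0,0,0,0]'
cat > see.py <<'E'
from h import *
import sys
o=robot.get_obs();R=Rt.from_quat(o["tool_rot"]).as_matrix();print(o["time"],"mouth in tool",(R.T@(np.array([.5213,-.008,.15])-o["position"])).round(4))
im=robot.camera("scene");cv2.imwrite(sys.argv[1],cv2.resize(im[195:275,310:410],None,fx=6,fy=6,interpolation=cv2.INTER_CUBIC))
print([(d["conf"],np.round(d["extent"])) for d in robot.look_for("scene","rod_a")])
# bright white pixels near mouth
u,v=proj("scene",np.array([.5213,-.008,.15]));a=im[int(v)-25:int(v)+25,int(u)-25:int(u)+25].astype(int)
w=(a.min(2)>150)&(np.ptp(a,axis=2)<30);ys,xs=np.nonzero(w);print("white",w.sum(),(xs.mean()+int(u)-25,ys.mean()+int(v)-25) if w.any() else None,(u,v))
E
python3 see.py pics/s5.png
```

```text
time: 12.95
position: [0.5092, 0.0579, 0.2206]
tool_rot: [0.996, 0.092, 0.0, 0.0]
ft_force: [-0.6, -0.8, 0.4]
grip_width: 0.0008
grip_force: 0.0
12.95 mouth in tool [-0.0002  0.067   0.0706]
[(0.9, array([245., 397.,  23.,  31.])), (0.77, array([276., 334.,  16.,  30.])), (0.76, array([212., 364.,  29.,  24.])), (0.6, array([343., 326.,  34.,  11.])), (0.44, array([348., 238.,  14.,  14.]))]
white 188 (np.float64(330.96276595744683), np.float64(249.6914893617021)) (np.float64(350.59842125014586), np.float64(237.57120186635936))
```

View pics/s5.png

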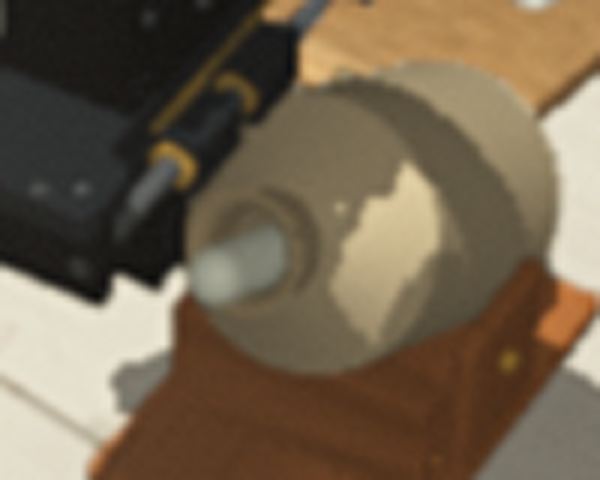

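Rod 1 sits in the neck with its tail at about (205,280) in the crop. Next I push it in with the closed fingers.

```bash
python3 -m jog '[0,0,0,0.025,0,0,0,0,0.02,0,0,0,0.012,0,0,0,0,0.01,0,0,0,0,0.005,0.0015,0,0,0,0.005,0.0015,0,0,0,0.005,0.0015,0]'; python3 -m jog '[0,0,0.005,0.0015,0,0,0,0.005,0.0015,0,0,0,0.004,0.0015,0,0,0,0,0,0]'; python3 -m jog '[0,0,0.003,0.001,0,0,0,0,0,0]'
cat > chk.py <<'E'
from h import *
import sys
o=robot.get_obs();R=Rt.from_quat(o["tool_rot"]).as_matrix();print(o["time"],o["ft_force"].round(1),"mouth in tool",(R.T@(np.array([.5213,-.008,.15])-o["position"])).round(4))
im=robot.camera("scene");cv2.imwrite(sys.argv[1],cv2.resize(im[195:275,310:410],None,fx=6,fy=6,interpolation=cv2.INTER_CUBIC))
print([(round(d["conf"],2),np.round(d["extent"])) for d in robot.look_for("scene","rod_a")])
E
python3 chk.py pics/s6.png
```

```text
time: 13.92
position: [0.516, 0.0211, 0.1713]
tool_rot: [0.996, 0.091, 0.0, 0.0]
ft_force: [-0.1, -0.2, -0.6]
grip_width: 0.0004
grip_force: 0.0
time: 14.42
position: [0.5184, 0.0074, 0.1664]
tool_rot: [0.996, 0.091, -0.0, -0.0]
ft_force: [-0.3, 0.6, -0.2]
grip_width: 0.0006
grip_force: 0.0
time: 14.68
position: [0.519, 0.0046, 0.1655]
tool_rot: [0.996, 0.091, -0.0, -0.0]
ft_force: [0.9, -0.2, -0.1]
grip_width: 0.0006
grip_force: 0.0
14.675 [ 0.9 -0.2 -0.1] mouth in tool [-0.      0.0128  0.0155]
[(0.83, array([274., 336.,  18.,  28.])), (0.78, array([245., 399.,  22.,  34.])), (0.72, array([342., 326.,  31.,  13.])), (0.63, array([213., 365.,  28.,  27.])), (0.51, array([376., 234.,  61.,  53.])), (0.18, array([239., 248.,  25.,  37.]))]
```

```bash
python3 -m jog '[0,0,-0.025,-0.01,0,0,0,-0.025,-0.03,0,0.03,0,0,-0.01,-0.92,0.04,0,0,0,-0.92,0.04,0,0,0,-0.92,0.04,0,0,0,-0.92,0.04,0,0,0,-0.92,0.04,0,0,0,-0.92,0.04,0,0,0,-0.92,0.04,0,0,0,-0.92,0.04,0,0,0,-0.92,0.04,0,0,0,-0.92,0.04,0.044,0.012,0.01,0,0.04,0.044,0.012,0.02,0,0.04,0.044,0.012,0.02,0,0.04,0.044,0.012,0.01,0,0.04,0,0,0,0]'
python3 chk.py pics/s7.png
cat > rod.py <<'E'
from h import *
o=robot.get_obs();R=Rt.from_quat(o["tool_rot"]).as_matrix();robot.camera("wrist")
print(o["position"],np.degrees(np.arctan2(R[1,0],R[0,0])))
for d in robot.outline_of("wrist","rod_a"):
    m=np.argwhere(d["region"])[:,::-1].astype(float)
    P=[]
    for p in m:
        c,r=wray(*p,o);P.append((R.T@(c+r*(.036-c[2])/r[2]-o["position"]))[:2])
    P=np.array(P);print(round(d["conf"],2),np.round(d["extent"]),"tool mean",P.mean(0).round(4),"min",P.min(0).round(4),"max",P.max(0).round(4))
E
python3 rod.py
```

```text
time: 16.9
position: [0.518, 0.2389, 0.1546]
tool_rot: [0.624, 0.781, -0.0, -0.001]
ft_force: [0.7, -0.8, -0.1]
grip_width: 0.0397
grip_force: 0.0
16.9 [ 0.7 -0.8 -0.1] mouth in tool [-0.2416 -0.0512  0.0045]
[(0.82, array([212., 365.,  29.,  24.])), (0.76, array([276., 336.,  15.,  23.])), (0.59, array([340., 325.,  29.,  13.])), (0.55, array([243., 398.,  22.,  35.]))]
[0.51848117 0.236356   0.15536253] 102.54318792396789
0.94 [420. 128.  38.  83.] tool mean [0.087  0.0722] min [0.0558 0.0584] max [0.1183 0.0863]
0.71 [322. 272.  26.  91.] tool mean [-0.0194  0.0016] min [-0.0564 -0.0088] max [0.0136 0.0125]
0.64 [294.  79.  77.  64.] tool mean [ 0.1188 -0.015 ] min [ 0.0952 -0.0415] max [0.1432 0.0103]
```

View pics/s7.png

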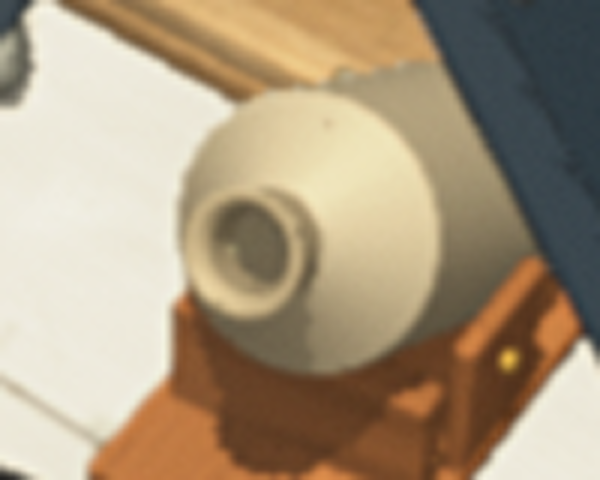

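The mouth at (247,250) in the crop is open and empty, so rod 1 is in the belly. The same procedure follows for rod 2.

```bash
python3 -m jog '[0.04,0,0.0015,0.03,0, 0.04,0,0,0.03,0, 0.04,0,0,0.03,0, 0.04,0,0,0.02,0, 0.04,0,0,0,0, 0.015,0,0,0,0, 0.015,0,0,0,0, 0.015,0,0,0,0, 0.015,0,0,0,0]' 5; python3 -m jog '[0.015,0,0,-0.01,0, 0.015,0,0,-0.03,0, 0.015,0,0,-0.05,0, 0.015,0,0,-0.03,0.2, 0.015,-0.04,-0.015,0,0,0.015,-0.04,-0.015,0,0,0.015,-0.04,-0.015,0,0,0.015,0,0,0,0,0.015,0,0,0,0]'; python3 chk.py pics/s8.png
```

```text
time: 18.23
position: [0.5201, 0.237, 0.046]
tool_rot: [0.626, 0.78, 0.0, -0.0]
ft_force: [-1.9, 4.6, 4.0]
grip_width: 0.0199
grip_force: 5.9
time: 19.35
position: [0.498, 0.11, 0.1657]
tool_rot: [0.64, 0.768, -0.0, 0.0]
ft_force: [-0.0, -0.2, -0.2]
grip_width: 0.0197
grip_force: 5.0
19.35 [-0.  -0.2 -0.2] mouth in tool [-0.1203  0.0016  0.0158]
[(0.74, array([211., 366.,  30.,  24.])), (0.71, array([242., 396.,  25.,  32.])), (0.53, array([342., 328.,  30.,  10.])), (0.47, array([318., 272.,   1.,  12.]))]
```

```bash
python3 -m jog '[0.015,-0.025,0.0015,0.006,0,0.015,-0.027,0,0,0,0.015,0,0,0,0,0.015,-0.01,0,0,0,0.015,-0.01,0,0,0,0.015,0,0,0,0]';python3 -m jog '[0.015,-0.008,0,0,0,0.015,0,0,0,0,0.015,-0.004,0,0,0,0.015,0,0,0,0]'; python3 -m jog '[0.015,-0.004,0,-0.002,0,0.015,0,0,0,0]';python3 -m jog '[0.015,-0.004,0,-0.002,0,0.015,0,0,0,0]';python3 -m jog '[0.015,-0.004,0,-0.002,0,0.015,0,0,0,0]'
```

```text
time: 20.2
position: [0.5127, 0.0394, 0.1596]
tool_rot: [0.64, 0.768, 0.0, 0.0]
ft_force: [-0.4, 0.1, -0.6]
grip_width: 0.0197
grip_force: 5.0
time: 20.7
position: [0.5146, 0.0277, 0.1596]
tool_rot: [0.64, 0.768, 0.0, 0.0]
ft_force: [-0.2, -0.1, -0.3]
grip_width: 0.0197
grip_force: 5.0
time: 20.95
position: [0.5156, 0.0237, 0.1618]
tool_rot: [0.64, 0.768, 0.0, 0.0]
ft_force: [0.9, -0.4, -0.6]
grip_width: 0.02
grip_force: 5.0
time: 21.2
position: [0.5163, 0.0197, 0.1637]
tool_rot: [0.64, 0.769, 0.0, 0.0]
ft_force: [0.8, -0.8, -2.3]
grip_width: 0.0196
grip_force: 5.0
time: 21.45
position: [0.517, 0.0157, 0.1657]
tool_rot: [0.64, 0.768, 0.0, 0.0]
ft_force: [0.2, -0.3, -1.6]
grip_width: 0.0193
grip_force: 5.0
```

```bash
python3 -m jog '[0.015,-0.001,0,-0.003,0,0.015,-0.001,0,-0.002,0,0.015,0,0,0,0]';python3 -m jog '[0.015,-0.003,0,0,0,0.015,-0.003,0,0,0,0.015,0,0,0,0]'; python3 -m jog '[0.034,0,0,0,0,0.034,0,0,0,0,0.034,0,0,-0.02,0,0.034,0,0,-0.03,0,0.034,0.025,0,0,0,0,0.025,0,0,1,0,0,0,0,1,0,0,0,0,1,0,0,0,0,1,0,0,0,0,1,0,0,0,0,1,0,0,0,0,1,0,0,0,0,1,0,0,0,0,1,0,0,0,0,0]'
python3 see.py pics/s9.png
```

```text
time: 21.82
position: [0.5172, 0.0141, 0.1708]
tool_rot: [0.64, 0.769, 0.0, 0.0]
ft_force: [-0.3, -0.2, -0.9]
grip_width: 0.0198
grip_force: 5.0
time: 22.2
position: [0.5183, 0.0078, 0.1705]
tool_rot: [0.64, 0.768, -0.0, 0.0]
ft_force: [-0.6, -0.0, -1.7]
grip_width: 0.0197
grip_force: 5.0
time: 24.08
position: [0.509, 0.0574, 0.2206]
tool_rot: [0.996, 0.092, 0.0, 0.0]
ft_force: [0.2, 0.2, 0.3]
grip_width: 0.0005
grip_force: 0.0
24.075 mouth in tool [0.     0.0666 0.0706]
[(0.8, array([343., 328.,  32.,  12.])), (0.73, array([244., 397.,  20.,  36.])), (0.52, array([350., 238.,  14.,  15.]))]
white 185 (np.float64(330.96216216216214), np.float64(249.8216216216216)) (np.float64(350.59842125014586), np.float64(237.57120186635936))
```

```bash
python3 -m jog '[0,0,0,0.025,0,0,0,0,0.02,0,0,0,0.012,0,0,0,0,0.01,0,0,0,0,0.005,0.0015,0,0,0,0.005,0.0015,0,0,0,0.005,0.0015,0]'; python3 -m jog '[0,0,0.005,0.0015,0,0,0,0.005,0.0015,0,0,0,0.004,0.0015,0,0,0,0,0,0]'; python3 -m jog '[0,0,0.003,0.001,0,0,0,0,0,0]'; python3 -m jog '[0,0,-0.025,-0.01,0,0,0,-0.025,-0.03,0,0,0,-0.045,-0.01,0,0,0,-0.045,0,0,0,0,-0.045,0,0,0,0,-0.045,0,0,0,0,0,0,0,0,0,0,0,0]'
python3 chk.py pics/s10.png
python3 - <<'E'
import cv2,numpy as np
for f in ("s7","s9","s10"):
    a=cv2.imread(f"pics/{f}.png"); print(f,[a[y-8:y+8,x-8:x+8].mean((0,1)).round().tolist() for x,y in ((205,280),(230,265),(250,250),(265,245))])
a=[cv2.GaussianBlur(cv2.imread(f"pics/{f}.png"),(9,9),0).astype(int)[180:330,180:330] for f in ("s7","s10")];print(np.abs(a[0]-a[1]).max(2).mean(),np.abs(a[0]-a[1]).max())
print(a[1].min(2)[::15,::10])
print(a[0].min(2)[::15,::10])
E
```

```text
time: 25.05
position: [0.516, 0.0207, 0.1713]
tool_rot: [0.996, 0.091, 0.0, 0.0]
ft_force: [-0.3, -0.3, 0.3]
grip_width: 0.0002
grip_force: 0.0
time: 25.55
position: [0.5184, 0.007, 0.1664]
tool_rot: [0.996, 0.091, -0.0, -0.0]
ft_force: [0.2, -0.1, 0.6]
grip_width: 0.0004
grip_force: 0.0
time: 25.8
position: [0.5189, 0.0042, 0.1655]
tool_rot: [0.996, 0.091, -0.0, -0.0]
ft_force: [-0.3, 0.5, -0.3]
grip_width: 0.0005
grip_force: 0.0
time: 26.8
position: [0.477, 0.2304, 0.2155]
tool_rot: [0.996, 0.091, -0.0, 0.0]
ft_force: [-1.0, -0.1, -0.6]
grip_width: 0.0006
grip_force: 0.0
26.8 [-1.  -0.1 -0.6] mouth in tool [1.000e-04 2.424e-01 6.560e-02]
[(0.84, array([244., 399.,  20.,  33.])), (0.57, array([214., 365.,  26.,  25.])), (0.55, array([341., 326.,  33.,  14.]))]
s7 [[155.0, 202.0, 225.0], [103.0, 138.0, 156.0], [77.0, 100.0, 110.0], [77.0, 100.0, 110.0]]
s9 [[137.0, 154.0, 152.0], [133.0, 149.0, 148.0], [110.0, 124.0, 123.0], [111.0, 126.0, 125.0]]
s10 [[147.0, 194.0, 216.0], [97.0, 131.0, 149.0], [72.0, 94.0, 104.0], [72.0, 94.0, 104.0]]
7.716311111111111 52
[[178 112 113 118 123 131
[... 536 characters left out ...]
 110]
 [ 49  44  40  60  78  95 107 108 100  87  77  75  77  88 103]]
[[187 119 117 123 130 137 145 153 158 166 170 176 180 184 187]
 [167 110 116 130 133 126 122 129 133 121 118 133 167 188 187]
 [138 109 129 116  88  67  61  68  75 104 128 114 108 152 181]
 [138 123 124  96  68  63  73  78  74  73  91 129 105 102 152]
 [145 132 126  98  74  75  76  76  77  77  74 110 113  90 121]
 [176 139 139 114  96 102  83  76  76  76  72 106 117  78 119]
 [200 148 153 137 111 108  97  80  74  74  76 114 105  68 117]
 [205 117 150 161 147 124 111 105  96  94 109 121  77  90 124]
 [112  49  82 129 145 154 145 137 132 131 119  89  83 104 116]
 [ 53  47  45  64  83 101 112 113 104  91  79  80  81  93 107]]
```

Run:
```python
import cv2,numpy as np
for f in ("s7","s10"):
    a=cv2.imread(f"pics/{f}.png")[3::6,3::6]; print(f); print([[a[y,x].tolist() for x in range(41,50)] for y in range(43,50)])
```

```text
s7
[[[76, 97, 108], [76, 99, 109], [74, 97, 109], [77, 100, 111], [74, 96, 109], [73, 95, 107], [83, 110, 125], [114, 152, 173], [128, 170, 192]], [[74, 96, 108], [75, 96, 107], [75, 97, 109], [76, 99, 110], [74, 96, 107], [75, 96, 107], [86, 115, 131], [117, 157, 178], [123, 166, 187]], [[89, 117, 131], [80, 103, 115], [74, 97, 108], [75, 97, 107], [73, 95, 106], [76, 100, 112], [97, 130, 147], [121, 162, 184], [116, 155, 177]], [[103, 138, 156], [90, 120, 135], [82, 109, 121], [79, 102, 114], [78, 103, 116], [89, 119, 135], [110, 147, 168], [123, 165, 186], [101, 136, 155]], [[107, 143, 163], [98, 133, 151], [97, 128, 146], [94, 125, 142], [97, 128, 145], [106, 143, 162], [122, 163, 186], [120, 159, 182], [89, 119, 137]], [[110, 148, 167], [105, 141, 161], [105, 141, 161], [110, 148, 167], [113, 153, 173], [124, 166, 188], [125, 166, 188], [104, 140, 158], [80, 106, 120]], [[130, 176, 198], [127, 170, 192], [123, 164, 186], [125, 168, 189], [129, 173, 195], [127, 168, 191], [113, 151, 171], [91, 120, 136], [80, 105, 117]]]
s10
[[[71, 92, 103], [71, 93, 104], [71, 94, 105], [71, 92,
[... 291 characters left out ...]
127], [112, 128, 128], [99, 120, 124], [98, 127, 142], [115, 154, 177], [110, 147, 169]], [[98, 131, 148], [97, 123, 134], [111, 132, 137], [128, 147, 148], [129, 148, 150], [113, 137, 148], [108, 143, 162], [117, 156, 178], [96, 129, 148]], [[100, 136, 154], [99, 129, 147], [108, 137, 151], [125, 152, 164], [120, 149, 160], [113, 148, 164], [116, 156, 177], [112, 151, 173], [83, 114, 129]], [[103, 141, 159], [100, 134, 154], [101, 136, 156], [114, 149, 169], [115, 152, 171], [118, 159, 180], [117, 158, 180], [99, 134, 153], [75, 102, 115]], [[124, 166, 188], [119, 161, 183], [116, 156, 177], [120, 160, 181], [122, 164, 185], [120, 160, 183], [110, 145, 165], [87, 115, 130], [77, 100, 112]]]
```

Run:
```python
from h import *
y=np.radians(100.5);out=np.array([np.cos(y)*.866,np.sin(y)*.866,.5]);up=np.array([-np.cos(y)*.5,-np.sin(y)*.5,.866]);lat=np.cross(out,up)
C=np.array([.5213,-.008,.15]);print("C",proj("scene",C))
for p in (-12,-5,0):print(p,[(t,np.round(proj("scene",C-out*t/1e3+up*p/1e3),1).tolist()) for t in (0,10,20,26,40,60,80)])
print("lip in",[np.round(proj("scene",C+.0165*(np.cos(a)*lat+np.sin(a)*up)),1).tolist() for a in np.radians([0,90,180,270])])
c,d=ray("scene",354.5,240.5);print("view dir in (lat,up,in)",np.round([d@lat,d@up,-d@out],3)/np.linalg.norm(d))
for n in(1,):
    D=c-C;o_=np.array([D@lat,D@up,-D@out]);e=np.array([d@lat,d@up,-d@out])
    for t in (0,.01,.02,.026,.04,.06,.08,.1):k=(t-o_[2])/e[2];print(t,(o_+k*e)[:2].round(4))
im=robot.camera("scene");a=im[232:250,345:362].astype(int);print((a[:,:,2]-a[:,:,0]))
```

```text
C (np.float64(350.59842125014586), np.float64(237.57120186635936))
-12 [(0, [349.0, 242.9]), (10, [351.0, 242.2]), (20, [353.0, 241.5]), (26, [354.2, 241.1]), (40, [356.9, 240.1]), (60, [360.6, 238.8]), (80, [364.3, 237.5])]
-5 [(0, [349.9, 239.8]), (10, [351.9, 239.1]), (20, [353.9, 238.4]), (26, [355.1, 238.0]), (40, [357.8, 237.1]), (60, [361.5, 235.8]), (80, [365.2, 234.6])]
0 [(0, [350.6, 237.6]), (10, [352.6, 236.9]), (20, [354.6, 236.2]), (26, [355.7, 235.9]), (40, [358.4, 235.0]), (60, [362.2, 233.7]), (80, [365.8, 232.5])]
lip in [[343.8, 234.7], [352.8, 230.2], [357.5, 240.5], [348.4, 244.8]]
view dir in (lat,up,in) [ 0.33911524 -0.27528178  0.89965278]
0 [-0.0102 -0.0026]
0.01 [-0.0064 -0.0057]
0.02 [-0.0026 -0.0087]
0.026 [-0.0004 -0.0105]
0.04 [ 0.0049 -0.0148]
0.06 [ 0.0125 -0.0209]
0.08 [ 0.02  -0.027]
0.1 [ 0.0275 -0.0332]
[[47 37 32 32 31 32 33 33 32 32 33 42 60 63 57 53 52]
 [44 36 31 32 33 34 33 33 32 32 29 34 52 61 54 50 51]
 [45 36 35 33 33 34 34 32 32 33 30 31 43 58 56 51 49]
 [48 40 40 38 34 31 32 32 32 32 32 30 37 56 61 54 48]
 [51 46 46 46 40 33 32 31 32 33 32 31 36 56 64 54 45]
 [55 50 50 51 41 34 33 32 33 34 32 32 37 55 64 54 42]
 [56 52 52 52 44 35 32 33 33 34 31 32 38 56 63 53 38]
 [61 56 53 53 50 40 33 33 31 29 26 25 38 58 63 49 36]
 [65 60 55 55 54 49 41 34 25 18 15 23 43 60 60 47 34]
 [68 65 59 56 55 55 51 37 24 18 18 32 51 61 54 39 35]
 [71 68 66 61 58 55 54 49 43 38 37 47 60 62 49 35 38]
 [70 69 69 67 62 59 56 53 53 54 54 61 63 55 42 34 40]
 [69 71 69 69 68 66 63 62 60 61 64 65 58 47 36 37 42]
 [59 64 68 68 68 68 67 66 67 66 65 58 47 39 35 37 44]
 [43 52 62 66 68 67 67 66 65 63 56 45 37 35 34 36 42]
 [36 38 44 51 56 59 58 56 53 48 41 35 33 34 36 35 39]
 [40 32 31 34 38 39 40 39 38 34 33 33 34 33 36 35 37]
 [43 34 29 29 30 31 30 31 31 31 32 33 33 34 34 35 39]]
```

```bash
python3 -c "
from rig import robot
print(robot.hand_in())"
```

```text
the job is handed in; nothing more can be done
None
```

I fed both slim rods end first through the jar's neck and handed the job in at about 27 s; the camera showed the neck clear, with rod 2 judged to be lying in the belly from a small white patch seen through it, and I left the stub, beaker, cup and dish alone (not re-photographed).

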